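# Clear an offcut from the ledge down the scrap chute

## Task

Swing the hinged flap of the chute stand open, right up past upright so that it stays open. Then push the short ribbed bar offcut along the ledge and over its edge, without lifting it, so that it drops down the chute into the catch tray, and afterwards swing the flap fully shut again. Leave the hex bolt lying where it is on the ledge.

Things in the scene. Friction and masses are not known exactly. Their poses are not given: they have to be found in the camera images.
- chute_stand: grey sheet-steel stand fixed to the bench, 341 mm long (x), 346 wide (y). Origin on the bench top below the middle of the ledge's drop edge; x points level from ledge over chute to tray, y along the edge, z up. Ledge: 130 mm high, x = -130 to 0. Chute mouth: x = 0 to 78. Both y = -144 to 144; side cheeks beyond (x = -130 to 95) stand 6 mm above the ledge
- ledge_edge (a point): middle of the ledge's drop edge, at the ledge surface (x = 0, y = 0, z = 130 mm in the stand's frame)
- flap_hinge (a point): middle of the flap's hinge line, which runs along the stand's y at x = 78 mm, z = 128 mm
- tray_floor (a point): middle of the catch tray's floor, x = 140, z = 5 mm in the stand's frame. The tray (x = 70 to 205 mm, y = -144 to 144, walls 34 mm above the bench) lies at the foot of the chute's steep floor and is open above beyond the flap hinge
- flap (a joint): flap angle in rad: 0 shut (level, flush with the ledge, covering the chute mouth), 1.57 upright, 1.9 its stop (leaning over the tray). It swings up and away from the ledge. Friction (0.05 N m; flap 0.1 kg) holds it at any angle. Plate 3 mm thick, 280 mm wide, reaching 75 mm from the hinge towards the ledge
- offcut_centre (a point): centre of the rusty ribbed bar offcut, 99 mm long (its y axis), 11 mm thick, about 80 g, lying on one half of the ledge roughly parallel to the edge; it does not roll
- bolt_centre (a point): centre of the loose hex bolt, 47 mm long (its y axis), 17 mm high, lying on the other half of the ledge
- flap_handle (a point): middle of the flap's handle: a round steel bar 12 mm thick, 140 mm long, parallel to the hinge, carried on two 8 mm stand-offs 58 mm either side of this point. Its centre line stands 40 mm above the flap's plane and 67 mm from the hinge (flap shut: 168 mm above the bench, at x = 11 mm in the stand's frame); the bar can turn between gripping fingers
There are look-alikes about, which are no part of the job. Leave any orange look-alike of the part that bears offcut_centre alone.

How it is judged:
On the way, in this order (a step that is already met when the one before it is completed fails the run):
1. the flap is swung open to at least 1.5 rad while the offcut still lies on the ledge (value of joint flap above 1.5 rad and z of offcut_centre in the frame of chute_stand above 0.125 m), for 0.2 s.
2. the offcut has dropped through the chute and lies in the tray or at the chute's foot, with the flap still open (value of joint flap above 1.2 rad and z of offcut_centre in the frame of chute_stand below 0.06 m and x of offcut_centre in the frame of chute_stand between 0.03 and 0.21 m and y of offcut_centre in the frame of chute_stand between -0.145 and 0.145 m), for 0.2 s.
At the end, for the whole second after the job is handed in: The offcut lies in the catch tray or at the foot of the chute (its centre less than 60 mm above the bench and inside the tray's outline), the flap is shut to within 0.12 rad, and the bolt is within 20 mm of where it lay (value of joint flap below 0.12 rad and z of offcut_centre in the frame of chute_stand below 0.06 m and x of offcut_centre in the frame of chute_stand between 0.03 and 0.21 m and y of offcut_centre in the frame of chute_stand between -0.145 and 0.145 m and distance of bolt_centre from where it was at the start of the episode below 0.02 m); the robot touches nothing.
It fails at once if the offcut is lifted more than 35 mm off the ledge (z of offcut_centre in the frame of chute_stand above 0.17 m).
It fails at once if the hex bolt is moved more than 20 mm (distance of bolt_centre from where it was at the start of the episode above 0.02 m).
It also fails if it takes over 64 s, if anything falls off the work surface, if the arm or the gripper's body presses on something with over 40 N, if the wrist force passes 120 N, or if a joint passes its speed limit or range.

## Robot

A 6-joint arm with a two-finger parallel gripper is mounted at the origin on the work surface; the furniture and walls round the work are solid. World frame = base frame: x ahead of the robot, y to its left, z up, the work surface at z = 0. Lengths are in m, angles in rad, forces in N, time in s.
With the tool pointing down it reaches from about 0.25 to 0.8 m from the base axis. Payload 3.9 kg.
Tool frame: the origin (TCP) lies midway between the tips of the shut fingers; the grasp point (between the pads) lies 19 mm behind it (robot.pinch_z is the distance from the TCP to the grasp point, in m); z points along the fingers, y is the line along which they close (so a half turn about z gives the same grasp; the last joint's range is limited). The gripper opens to 85 mm and grips with 20 to 120 N. Pads are 22 mm wide; open, the fingers measure 114 mm over their backs; the gripper's body (76 mm by 85 mm) begins 54 mm behind the grasp point. The pads swing forward as they close: fully open they stand 13 mm farther back than shut.
Start: joints at [1.176, 0.26, -0.138, 1.173, 0, 1.571], TCP at [0.202, 0.485, 0.231] pointing down, gripper open.
Joint ranges: [-2.78, 2.78], [-0.83, 1.72], [-1.28, 1.37], [-1.9, 2.12], [-1.57, 1.48], [-3.14, 3.14]. Speed limits (rad/s): [2.57, 2.57, 3.14, 3.14, 3.14, 3.14].

## Interface

Orientations are given as a rotation vector (axis times angle).
In Python, from plant import robot gives the robot as it stands. The module is installed in compiled form; this text tells all that it offers.
- The arm moves only by the tool jog_arm, never from a script. Its arguments are lists of equal length, an entry for each row: "travel": the shift along the tool's x, y, z scaled (see below), a list of three; "turn": the turn, a rotation vector about the tool's x, y, z scaled (see below), a list of three; "grip": the opening in per cent of the stroke, from 0 (shut) to 100 (fully open). A call has 1 to 12 rows; each row is the pose to reach, as a shift and turn from the pose commanded when the call began, along the tool's axes at that moment; what a row does not reach only later rows make up. The controller multiplies each number of a shift by 150 mm and each number of a turn by pi/4 rad. A row lasts 1/10 s, in which the tool goes at most 50 mm and 8.59 degrees, less where a joint would pass 70% of its speed; a pose out of reach is approached as far as the arm can. A call with a number of a shift or a turn outside -1 to 1 is refused whole. A call with a gripper value outside its range is refused whole. The fingers move at their own pace and stop on an object; "newtons" is the grip in N (left out, the last holds). Time passes only in rows, so rows that repeat a pose let the fingers close. It gives the time, the measured TCP pose, the force, the opening and the grip force at its end, in the units of the state.
- robot.state(): the state, without advancing time (a new reading comes with each control period).
- robot.camera(name): name is "scene" or "top"; returns a dict with "frame" (400x640x3 uint8, red, green, blue), "camera_matrix" (3x3 intrinsics, pixels), "cam_to_world" (4x4, takes a point from camera to world coordinates). Camera axes: x right, y up, looking along -z (the intrinsics and any distortion apply to the point x, -y, -z); pixel columns grow to the right and rows downward; lengths in m; the calibration is good to about 2 mm. A picture is of the moment at which its call begins. There is no depth.
- robot.sign_off(): hands the job in; it is judged then, once.
Trained networks look in a picture, given as the dict that the camera call returned (one of the last four; its "shot" number tells which), for a name from the list of things; names that differ only in an ending like _2 or _b are one class to them, and where a whole thing is asked for, a point or a joint stands for the part that bears it (a point fixed in the world has none). Each returns a list of dicts, best first, with "confidence" (0 to 1); they miss things now and then, are a little off and sometimes report something else, mostly with a low value. They report only what shows in the picture. A call takes as long as a camera call. They do not tell look-alikes from the thing itself.
- robot.search_frame(picture, target): "point" ([column, row] in pixels, amid what is visible of it).
- robot.outline_of(picture, target): "pixels" (400x640 bool, what is visible of it) and "point" ([column, row] in pixels, amid what is visible of it).
- robot.landmark_of(picture, target): "point" ([column, row] in pixels: a listed point, or the origin of a listed thing).
The state is a dict: "time": time; "qpos": joint angles; "qd": joint speeds; "tau": joint torques, N m; "tool_pos": TCP position; "ee_rot": TCP orientation; "contact_force": force on the tool from outside, world axes, zero at the start; "ft_torque": the same for the moment, N m; "gripper_width": finger opening in m; "grasp_force": force on a finger pad.
Only numpy, scipy, OpenCV 4.12 (cv2) and the standard library are available. Lean on these libraries where they do the work, as an engineer would, in place of code of your own. Each camera call takes 0.05 s, during which the arm holds its last target. There are 200 camera calls.

## Working session

There is one attempt and no reset: what is moved stays moved. The work goes in short steps, Python scripts to look and compute and a tool call to move; the robot and the scene stay as the last step left them, time stands still between calls to the robot, and variables do not carry over. Pictures are saved under pics/ and viewed, at most 10 in all, crops included, and the job is handed in when it is done.

Besides the shell and the picture viewer there is one more tool, called after "Request:" as name(argument=value, ...), one argument or row to a line, values as JSON. jog_arm: Moves the arm, as the interface text tells. Shifts and turns lie within -1 to 1; 1 stands for 150 mm of shift or pi/4 rad of turn. Its arguments: {"type":"object","properties":{"travel":{"type":"array","items":{"type":"array","items":{"type":"number","minimum":-1,"maximum":1}}},"turn":{"type":"array","items":{"type":"array","items":{"type":"number","minimum":-1,"maximum":1}}},"grip":{"type":"array","items":{"type":"number"}},"newtons":{"type":"number"}},"required":["travel","turn","grip"]}

```bash
mkdir -p pics
cat > h.py <<'E'
import numpy as np, cv2
from plant import robot
from scipy.spatial.transform import Rotation as R
def shot(n,name=None):
    p=robot.camera(n)
    if name: cv2.imwrite(f'pics/{name}.png',p['frame'][:,:,::-1])
    return p
def ray(p,uv):
    K=p['camera_matrix'];T=p['cam_to_world']
    d=np.linalg.inv(K)@[uv[0],uv[1],1]; d=T[:3,:3]@(d*[1,-1,-1]); return T[:3,3],d
def atz(p,uv,z):
    o,d=ray(p,uv); return o+d*(z-o[2])/d[2]
def proj(p,X):
    K=p['camera_matrix'];T=p['cam_to_world']
    c=T[:3,:3].T@(np.array(X)-T[:3,3]); c=K@(c*[1,-1,-1]); return c[:2]/c[2]
E
python3 - <<'E'
from h import *
np.set_printoptions(precision=3,suppress=True)
P={n:shot(n,n) for n in('scene','top')}
Z=dict(chute_stand=0,ledge_edge=.13,flap_hinge=.128,tray_floor=.005,offcut_centre=.1355,bolt_centre=.1385,flap_handle=.168)
for n,p in P.items():
    print(n,p['cam_to_world'][:3,3],list(p))
    for t,z in Z.items():
        for r in robot.landmark_of(p,t): print(t,np.array(r['point']),round(r['confidence'],2),atz(p,r['point'],z))
cv2.imwrite('pics/both.png',cv2.resize(np.vstack([P['scene']['frame'],P['top']['frame']])[:,:,::-1],None,fx=.75,fy=.75))
print(robot.state(),robot.pinch_z)
E
```

```text
scene [ 0.211 -0.546  0.712] ['frame', 'camera_matrix', 'cam_to_world', 'shot']
chute_stand [340.9 269.1] 0.95 [ 0.564 -0.024  0.   ]
ledge_edge [347.1 227.3] 0.85 [ 0.571 -0.029  0.13 ]
flap_hinge [370.2 214.1] 0.59 [ 0.637 -0.018  0.128]
offcut_centre [263.8 313.8] 0.74 [ 0.335 -0.142  0.135]
offcut_centre [352.2 254.2] 0.68 [ 0.535 -0.102  0.135]
bolt_centre [306.1 222.7] 0.68 [0.5   0.017 0.139]
bolt_centre [341.3 270.7] 0.51 [ 0.494 -0.129  0.139]
flap_handle [352.2 202.8] 0.94 [ 0.596 -0.006  0.168]
top [0.457 0.025 0.99 ] ['frame', 'camera_matrix', 'cam_to_world', 'shot']
chute_stand [335.2 193.3] 0.55 [ 0.56  -0.025  0.   ]
ledge_edge [338.8 185.6] 0.56 [ 0.565 -0.027  0.13 ]
flap_hinge [330.  155.8] 0.58 [ 0.638 -0.009  0.128]
tray_floor [326.  140.1] 0.89 [ 0.708 -0.004  0.005]
offcut_centre [350.6 271. ] 0.64 [ 0.364 -0.048  0.136]
offcut_centre [369.8 197.9] 0.45 [ 0.533 -0.099  0.136]
bolt_centre [317.7 217.4] 0.53 [0.49  0.025 0.138]
flap_handle [337.5 170.4] 0.79 [ 0.595 -0.023  0.168]
{'time': 0.8, 'qpos': array([ 1.176,  0.26 , -0.138,  1.173,  0.   ,  1.571]), 'qd': array([ 0.,  0., -0.,  0., -0., -0.]), 'tau': array([  0.   , -40.556,  25.422,   0.001,   0.   ,  -0.   ]), 'tool_pos': array([0.202, 0.485, 0.231]), 'ee_rot': array([-0.616, -3.081, -0.   ]), 'contact_force': array([ 0.696, -0.008,  0.241]), 'ft_torque': array([ 0.015, -0.044, -0.003]), 'grasp_force': 0.0, 'gripper_width': 0.08545196397775323} 0.0187
```

View pics/both.png

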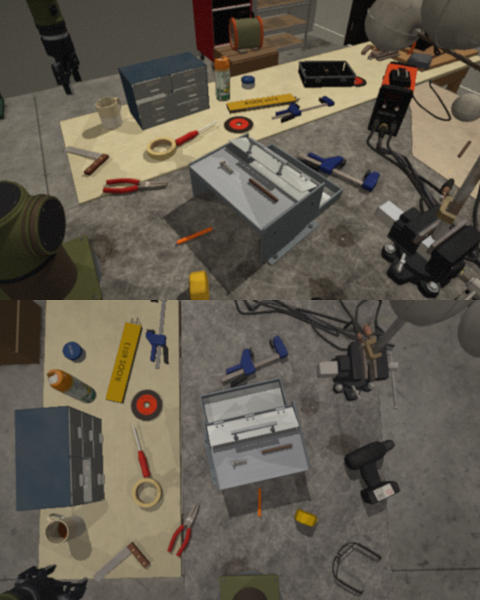

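The scene view shows two bars: the rusty one on the ledge (352,254) and an orange one on the floor (264,314). The rusty one is the offcut. The bolt is on the ledge at (306,223). Next I'll fit the stand pose and check it with an overlay crop.

```bash
cat > fit.py <<'E'
from h import *
from scipy.optimize import least_squares
np.set_printoptions(precision=3,suppress=True)
P={n:shot(n) for n in('scene','top')}
L=dict(chute_stand=(0,0,0),ledge_edge=(0,0,.13),flap_hinge=(.078,0,.128),tray_floor=(.14,0,.005),flap_handle=(.011,0,.168))
obs=[(p,L[t],r[0]['point'],r[0]['confidence']) for p in P.values() for t in L if (r:=robot.landmark_of(p,t))]
W=lambda q,X: np.array([q[0]+np.cos(q[2])*X[0]-np.sin(q[2])*X[1],q[1]+np.sin(q[2])*X[0]+np.cos(q[2])*X[1],X[2]])
# silhouette corners of the stand's outline: match hull by mask IoU refinement
q=least_squares(lambda q:np.concatenate([(proj(p,W(q,X))-uv)*c for p,X,uv,c in obs]),[.565,-.027,.2],loss='soft_l1').x
print(q)
for p,X,uv,c in obs: print(X,proj(p,W(q,X))-uv)
for n,p in P.items():
    s=4 if n=='scene' else 5
    c=(240,165) if n=='scene' else (262,95); w,h=(230,190) if n=='scene' else (160,120)
    s=600/h if h*800/w>600 else 800/w
    s=min(800/w,600/h)
    im=cv2.resize(p['frame'][c[1]:c[1]+h,c[0]:c[0]+w,::-1],None,fx=s,fy=s,interpolation=cv2.INTER_CUBIC)
    for poly,col in (([(-.13,-.144,.13),(-.13,.144,.13),(0,.144,.13),(0,-.144,.13)],(0,255,0)),([(.078,-.14,.128),(.078,.14,.128)],(255,0,255)),([(.205,-.144,.034),(.205,.144,.034)],(0,255,255)),([(.011,-.07,.168),(.011,.07,.168)],(0,0,255))):
        cv2.polylines(im,[np.int32([(proj(p,W(q,X))-c)*s for X in poly])],True,col,1)
    cv2.imwrite(f'pics/fit_{n}.png',im)
E
python3 fit.py
```

```text
[ 0.567 -0.025  0.142]
(0, 0, 0) [ 1.596 -0.092]
(0, 0, 0.13) [-2.96  -0.094]
(0.078, 0, 0.128) [ 1.788 -1.283]
(0.14, 0, 0.005) [ 0.939 -3.412]
(0.011, 0, 0.168) [-3.532  8.813]
(0, 0, 0) [ 0.417 -2.695]
(0, 0, 0.13) [ 0.3   -2.091]
(0.078, 0, 0.128) [-0.418  0.052]
(0.14, 0, 0.005) [0.402 4.083]
(0.011, 0, 0.168) [-1.122  8.446]
```

View pics/fit_scene.png

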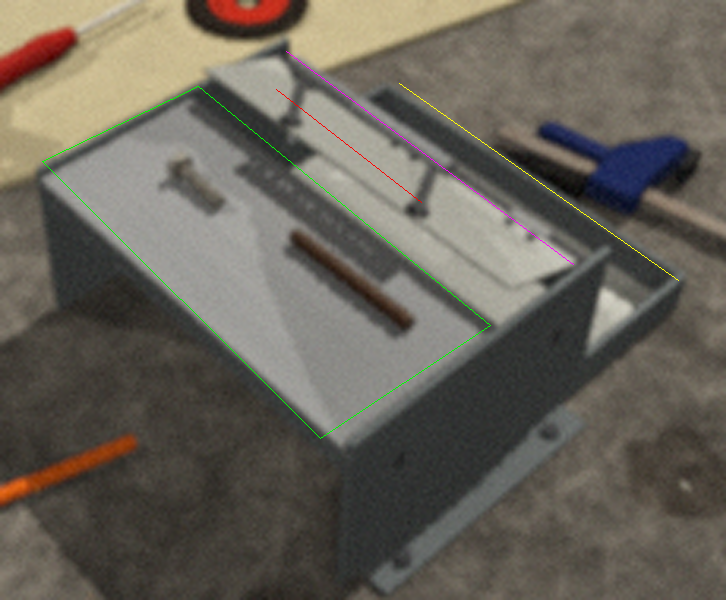

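View pics/fit_top.png

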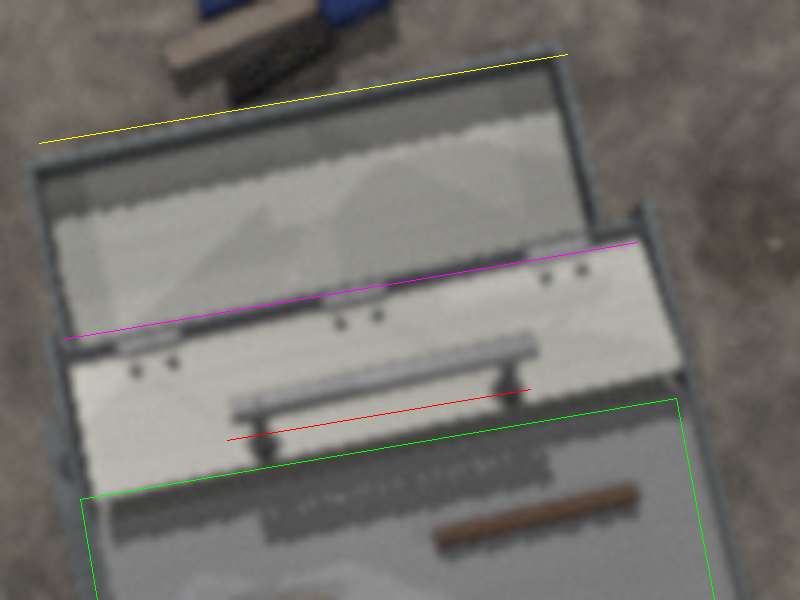

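The flap already stands slightly open: the handle projects ~8 px off the shut position in both views. I read the corners from the crops by eye and refit with the flap angle and yaw free.

```bash
cat > fit2.py <<'E'
from h import *
from scipy.optimize import least_squares
np.set_printoptions(precision=4,suppress=True)
P={n:shot(n) for n in('scene','top')}
A={'scene':(726/230,(240,165),[((682,277),(.205,-.146,.034)),((345,445),(-.13,-.146,.136)),((42,165),(-.13,.146,.136)),((607,248),(.095,-.146,.136)),((286,42),(.095,.146,.136))]),
 'top':(5,(262,95),[((35,172),(.205,.146,.034)),((562,45),(.205,-.146,.034)),((645,203),(.095,-.146,.136)),((52,335),(.095,.146,.136))])}
B={'scene':[],'top':[((235,410),(.067,.07,.04)),((538,345),(.067,-.07,.04)),((97,500),(.075,.14,.0015)),((686,370),(.075,-.14,.0015))]}
def W(q,X): return np.array([q[0]+np.cos(q[2])*X[0]-np.sin(q[2])*X[1],q[1]+np.sin(q[2])*X[0]+np.cos(q[2])*X[1],X[2]])
def F(q,X):  # flap: r from hinge, y, height
    a=q[3]; return W(q,(.078-X[0]*np.cos(a)+X[2]*np.sin(a),X[1],.128+X[0]*np.sin(a)+X[2]*np.cos(a)))
def res(q):
    r=[]
    for n,p in P.items():
        s,c,l=A[n]
        r+=[proj(p,W(q,X))-(np.array(uv)/s+c) for uv,X in l]+[proj(p,F(q,X))-(np.array(uv)/s+c) for uv,X in B[n]]
    return np.concatenate(r)
f=least_squares(res,[.567,-.025,.19,.1],loss='soft_l1'); q=f.x
print(q,res(q).reshape(-1,2)); np.save('q.npy',q)
print('hinge',W(q,(.078,0,.128)),'handle',F(q,(.067,0,.04)))
i=lambda w:(np.array([[np.cos(q[2]),np.sin(q[2])],[-np.sin(q[2]),np.cos(q[2])]])@(w[:2]-q[:2]))
for n,p in P.items():
  for t,z in(('offcut_centre',.1355),('bolt_centre',.137)):
    for r in robot.landmark_of(p,t):
        w=atz(p,r['point'],z); print(n,t,w,'stand',i(w))
E
python3 fit2.py
```

```text
[ 0.5636 -0.0318  0.194   0.3396] [[-1.3434 -0.0268]
 [-0.2628  0.4367]
 [-2.2618  1.7886]
 [-0.1689 -0.1042]
 [ 0.6452 -1.301 ]
 [-0.6605 -0.8981]
 [-0.0621  0.9798]
 [ 0.596  -1.6069]
 [-0.2532 -1.4171]
 [-0.1586  0.5439]
 [ 0.5366 -0.1331]
 [ 0.1745 -0.1885]
 [ 0.304  -0.5303]]
hinge [ 0.6401 -0.0167  0.128 ] handle [ 0.5912 -0.0264  0.188 ]
scene offcut_centre [ 0.5322 -0.1039  0.1355] stand [-0.0447 -0.0647]
scene offcut_centre [ 0.331  -0.1397  0.1355] stand [-0.249 -0.061]
scene bolt_centre [0.4963 0.023  0.137 ] stand [-0.0555  0.0667]
top offcut_centre [ 0.5325 -0.092   0.1355] stand [-0.0421 -0.0531]
top offcut_centre [ 0.3699 -0.042   0.1355] stand [-0.192   0.0273]
top bolt_centre [0.4912 0.0268 0.137 ] stand [-0.0597  0.0714]
```

Fitted result: stand at (0.564, -0.032), yaw 0.194, flap at about 0.34 rad, offcut at stand (-0.043, -0.059), bolt at (-0.057, 0.069). I'll grip the handle bar from above and lead it round its arc.

```bash
cat > go.py <<'E'
from h import *
np.set_printoptions(precision=3,suppress=True)
q=np.load('q.npy')
def S(x,y,z): return np.array([q[0]+np.cos(q[2])*x-np.sin(q[2])*y,q[1]+np.sin(q[2])*x+np.cos(q[2])*y,z])
def Rd(yaw,tilt=0): # tool down, tool y at world yaw (from stand x), tilt about tool x
    a=q[2]+yaw; y=np.array([np.cos(a),np.sin(a),0]); z=np.array([0,0,-1.]); return R.from_matrix(np.c_[np.cross(y,z),y,z])*R.from_rotvec([tilt,0,0])
def rel(*tgts): # (pos, Rot)
    s=robot.state(); R0=R.from_rotvec(s['ee_rot'])
    for p,r in tgts: print(R0.inv().apply(p-s['tool_pos'])/.15,(R0.inv()*r).as_rotvec()/(np.pi/4))
    print('t',s['time'],s['tool_pos'],'q',s['qpos'],'F',s['contact_force'],s['gripper_width'],s['grasp_force'])
def H(a): b=a+np.arctan2(.04,.067); r=np.hypot(.04,.067); return (.078-r*np.cos(b),.128+r*np.sin(b))
E
python3 - <<'E'
from go import *
rel((S(.0,0,.30),Rd(0)),(S(.028,0,.27),Rd(0)))
E
```

```text
[-3.55  -2.251 -0.458] [0.   0.   1.25]
[-3.705 -2.147 -0.258] [0.   0.   1.25]
t 1.7 [0.202 0.485 0.231] q [ 1.176  0.26  -0.138  1.173 -0.     1.571] F [ 0.304 -0.084 -0.022] 0.08562174298876303 0.0
```

Request:
jog_arm(
  travel=[
    [-0.3, -0.1, -0.5],
    [-0.6, -0.4, -0.5],
    [-0.9, -0.6, -0.5],
    [-1, -0.65, -0.5],
    [-1, -0.65, -0.5],
  ],
  turn=[
    [0, 0, 0],
    [0, 0, 0],
    [0, 0, 0],
    [0, 0, 0],
    [0, 0, 0],
  ],
  grip=[70, 70, 70, 70, 70],
)

```text
time: 2.2
tool_pos: [0.3049, 0.3335, 0.3075]
ee_rot: [0.624, 3.077, 0.0]
contact_force: [-0.7, 0.9, 0.2]
gripper_width: 0.0595
grasp_force: 0.0
```

Request:
jog_arm(
  travel=[
    [-0.3, -0.2, 0],
    [-0.6, -0.4, 0],
    [-0.9, -0.6, 0],
    [-1, -0.65, 0],
    [-1, -0.65, 0],
  ],
  turn=[
    [0, 0, 0],
    [0, 0, 0],
    [0, 0, 0],
    [0, 0, 0],
    [0, 0, 0],
  ],
  grip=[70, 70, 70, 70, 70],
)

```text
time: 2.7
tool_pos: [0.4055, 0.1873, 0.3061]
ee_rot: [0.623, 3.078, -0.0]
contact_force: [0.8, 0.0, 0.8]
gripper_width: 0.0599
grasp_force: 0.0
```

Request:
jog_arm(
  travel=[
    [-0.3, -0.2, 0],
    [-0.6, -0.4, 0],
    [-0.9, -0.6, 0],
    [-1, -0.65, 0],
    [-1, -0.65, 0],
  ],
  turn=[
    [0, 0, 0.19],
    [0, 0, 0.38],
    [0, 0, 0.57],
    [0, 0, 0.76],
    [0, 0, 0.95],
  ],
  grip=[70, 70, 70, 70, 70],
)

```text
time: 3.2
tool_pos: [0.507, 0.0401, 0.3056]
ee_rot: [1.709, 2.636, 0.0]
contact_force: [-0.6, 0.8, 0.0]
gripper_width: 0.0595
grasp_force: 0.0
```

Run:
```python
from go import *
rel((S(.028,0,.28),Rd(0)),(S(.028,0,.27),Rd(0)))
```

```text
[-0.634  0.331  0.171] [0.    0.    0.288]
[-0.634  0.331  0.237] [0.    0.    0.288]
t 3.2 [0.507 0.04  0.306] q [ 0.079  0.211 -0.012  1.348 -0.     1.23 ] F [-0.559  0.759  0.031] 0.05945442810135964 0.0
```

Request:
jog_arm(
  travel=[
    [-0.3, 0.15, 0.1],
    [-0.6, 0.3, 0.24],
    [-0.63, 0.33, 0.24],
    [-0.63, 0.33, 0.24],
  ],
  turn=[
    [0, 0, 0.15],
    [0, 0, 0.29],
    [0, 0, 0.29],
    [0, 0, 0.29],
  ],
  grip=[70, 70, 70, 70],
)

```text
time: 3.6
tool_pos: [0.5899, -0.0233, 0.2684]
ee_rot: [-1.984, -2.432, 0.002]
contact_force: [0.3, 1.3, 0.4]
gripper_width: 0.0596
grasp_force: 0.0
```

Run:
```python
from go import *
p=shot('scene')
for n in ('scene','top'):
    p=shot(n); c,d=((290,130),(120,100)) if n=='scene' else ((290,110),(100,100))
    a=cv2.resize(p['frame'][c[1]:c[1]+100,c[0]:c[0]+100,::-1],(400,400),interpolation=cv2.INTER_CUBIC)
    x,z=H(.34); 
    for X in(S(x,.07,z),S(x,-.07,z)): cv2.circle(a,tuple(int(v) for v in (proj(p,X)-c)*4),3,(0,0,255),1)
    im=a if n=='scene' else np.hstack([im,a])
cv2.imwrite('pics/above.png',im)
x,z=H(.34); print(x,z)
rel((S(x,0,z-.019),Rd(0)))
```

```text
0.028174921095233382 0.18805382179456842
[-0.031  0.013  0.679] [-0.    -0.001  0.013]
t 3.75 [ 0.588 -0.022  0.271] q [-0.038  0.361  0.111  1.321  0.001  1.329] F [-0.307  0.094  1.18 ] 0.060029106899596216 0.0
```

View pics/above.png

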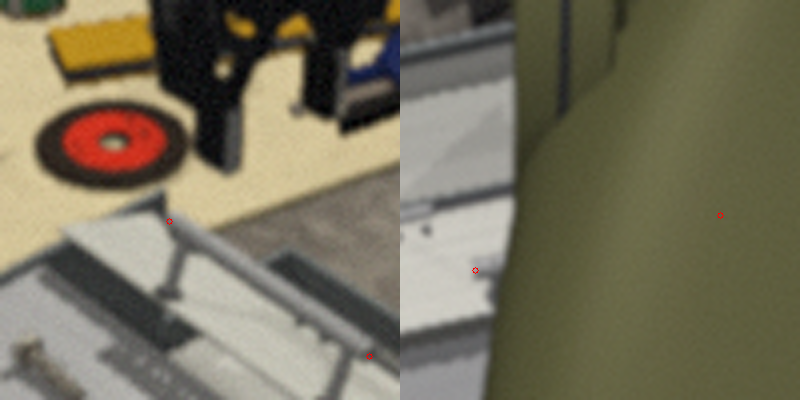

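The left half shows the fingers above the bar. The predicted handle ends sit within about 5 px of the bar, at crop (170,220) and (368,356), which is inside the 60 mm opening. Descend and grip.

Request:
jog_arm(
  travel=[
    [-0.03, 0.02, 0.25],
    [-0.03, 0.02, 0.5],
    [-0.03, 0.02, 0.64],
    [-0.03, 0.02, 0.64],
    [-0.03, 0.02, 0.64],
    [-0.03, 0.02, 0.64],
    [-0.03, 0.02, 0.64],
    [-0.03, 0.02, 0.64],
    [-0.03, 0.02, 0.64],
  ],
  turn=[
    [0, 0, 0],
    [0, 0, 0],
    [0, 0, 0],
    [0, 0, 0],
    [0, 0, 0],
    [0, 0, 0],
    [0, 0, 0],
    [0, 0, 0],
    [0, 0, 0],
  ],
  grip=[70, 70, 70, 70, 0, 0, 0, 0, 0],
  newtons=25,
)

```text
time: 4.65
tool_pos: [0.5931, -0.0276, 0.1757]
ee_rot: [1.986, 2.433, 0.001]
contact_force: [-2.1, -0.9, 5.7]
gripper_width: 0.011
grasp_force: 25.6
```

Run:
```python
from go import *
s=robot.state()
x0,z0=H(.34)
for a in np.arange(.4,1.86,.1):
    x,z=H(a); print(round(a,2),np.array([0,(x-x0),-(z-z0)])/.15)
rel((S(x0,0,z0-.019),Rd(0)))
```

```text
0.4 [ 0.     0.025 -0.019]
0.5 [ 0.     0.068 -0.048]
0.6 [ 0.     0.114 -0.072]
0.7 [ 0.     0.162 -0.091]
0.8 [ 0.     0.212 -0.106]
0.9 [ 0.     0.263 -0.115]
1.0 [ 0.     0.315 -0.12 ]
1.1 [ 0.     0.367 -0.119]
1.2 [ 0.     0.419 -0.113]
1.3 [ 0.     0.47  -0.101]
1.4 [ 0.     0.519 -0.085]
1.5 [ 0.     0.567 -0.064]
1.6 [ 0.     0.612 -0.038]
1.7 [ 0.     0.654 -0.008]
1.8 [0.    0.693 0.026]
[ 0.011 -0.011  0.044] [0.002 0.    0.01 ]
t 4.65 [ 0.593 -0.028  0.176] q [-0.047  0.403 -0.073  1.094  0.     1.322] F [-2.078 -0.879  5.709] 0.01104915953054524 25.60221701860428
```

Request:
jog_arm(
  travel=[
    [0, 0.03, -0.02],
    [0, 0.07, -0.05],
    [0, 0.115, -0.07],
    [0, 0.16, -0.09],
    [0, 0.21, -0.105],
    [0, 0.26, -0.115],
    [0, 0.315, -0.12],
    [0, 0.37, -0.12],
    [0, 0.42, -0.115],
    [0, 0.42, -0.115],
  ],
  turn=[
    [0, 0, 0],
    [0, 0, 0],
    [0, 0, 0],
    [0, 0, 0],
    [0, 0, 0],
    [0, 0, 0],
    [0, 0, 0],
    [0, 0, 0],
    [0, 0, 0],
    [0, 0, 0],
  ],
  grip=[0, 0, 0, 0, 0, 0, 0, 0, 0, 0],
)

```text
time: 5.65
tool_pos: [0.6573, -0.0147, 0.1922]
ee_rot: [1.984, 2.432, 0.003]
contact_force: [-1.8, -1.2, 4.4]
gripper_width: 0.0108
grasp_force: 25.3
```

Request:
jog_arm(
  travel=[
    [0, 0.05, 0.01],
    [0, 0.1, 0.03],
    [0, 0.15, 0.05],
    [0, 0.19, 0.075],
    [0, 0.235, 0.105],
    [0, 0.275, 0.14],
    [0, 0.28, 0.145],
    [0, 0.28, 0.145],
  ],
  turn=[
    [0, 0, 0],
    [0, 0, 0],
    [0, 0, 0],
    [0, 0, 0],
    [0, 0, 0],
    [0, 0, 0],
    [0, 0, 0],
    [0, 0, 0],
  ],
  grip=[0, 0, 0, 0, 0, 0, 0, 0],
)

```text
time: 6.45
tool_pos: [0.6965, -0.0067, 0.1693]
ee_rot: [1.986, 2.434, -0.0]
contact_force: [0.6, -3.3, 1.8]
gripper_width: 0.0108
grasp_force: 25.4
```

Run:
```python
from go import *
p=shot('scene')
cv2.imwrite('pics/open.png',cv2.resize(p['frame'][120:270,240:440,::-1],(800,600),interpolation=cv2.INTER_CUBIC))
rel()
```

```text
t 6.5 [ 0.696 -0.007  0.17 ] q [-0.009  0.586  0.224  1.209 -0.     1.359] F [ 0.65  -3.803  0.251] 0.011152748036504765 25.361476242542267
```

View pics/open.png

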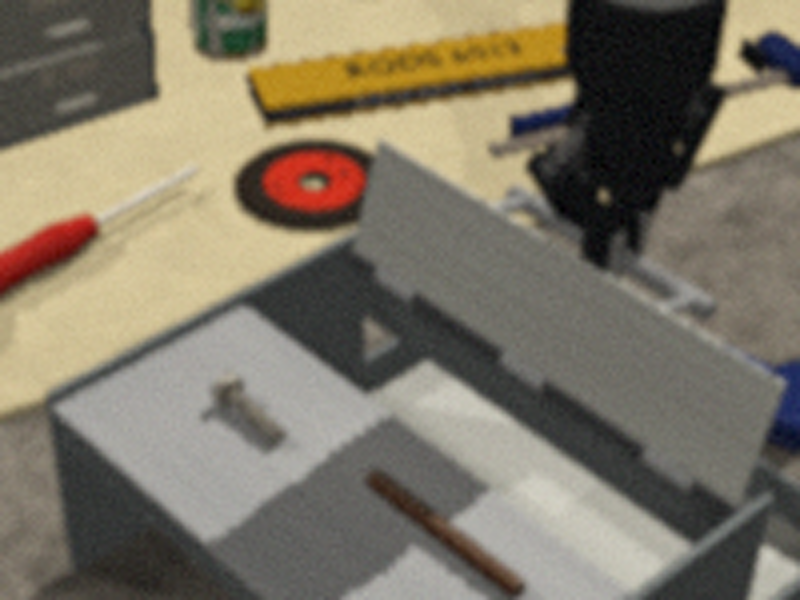

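The flap is well past upright, with its underside facing the camera. The offcut at crop (445,530) and the bolt at (245,412) haven't moved. Release with a small opening and lift.

Request:
jog_arm(
  travel=[
    [0, 0, 0],
    [0, 0, 0],
    [0, 0, 0],
    [0, 0, -0.2],
    [0, 0, -0.5],
    [0, 0, -0.7],
    [0, -0.3, -0.7],
    [0, -0.6, -0.7],
    [0, -0.9, -0.7],
    [0, -0.9, -0.7],
  ],
  turn=[
    [0, 0, 0],
    [0, 0, 0],
    [0, 0, 0],
    [0, 0, 0],
    [0, 0, 0],
    [0, 0, 0],
    [0, 0, -0.19],
    [0, 0, -0.38],
    [0, 0, -0.57],
    [0, 0, -0.76],
  ],
  grip=[35, 35, 35, 35, 35, 35, 50, 60, 60, 60],
)

```text
time: 7.5
tool_pos: [0.5553, -0.0337, 0.274]
ee_rot: [-1.172, -2.906, 0.004]
contact_force: [0.9, -0.4, -0.4]
gripper_width: 0.0511
grasp_force: 0.0
```

Run:
```python
from go import *
i=lambda w:(np.array([[np.cos(q[2]),np.sin(q[2])],[-np.sin(q[2]),np.cos(q[2])]])@(w[:2]-q[:2]))
for n in('scene','top'):
    p=shot(n)
    for t,z in(('offcut_centre',.1355),('bolt_centre',.137)):
        for r in robot.outline_of(p,t):
            ys,xs=np.nonzero(r['pixels']); (c,wh,an)=cv2.minAreaRect(np.c_[xs,ys].astype(np.float32))
            b=cv2.boxPoints((c,wh,an)); b=b if np.linalg.norm(b[0]-b[1])<np.linalg.norm(b[1]-b[2]) else np.roll(b,1,0)
            e=[i(atz(p,m,z)) for m in((b[0]+b[1])/2,(b[2]+b[3])/2)]
            print(n,t,r['confidence'],i(atz(p,r['point'],z)),*e)
rel((S(-.085,-.059,.22),Rd(np.pi/2)))
```

```text
scene offcut_centre 0.8 [-0.248 -0.057] [-0.289 -0.05 ] [-0.211 -0.068]
top bolt_centre 0.57 [-0.063  0.079] [-0.057  0.09 ] [-0.062  0.05 ]
[ 0.012 -0.69   0.366] [ 0.001  0.002 -1.232]
t 7.8 [ 0.565 -0.033  0.275] q [-0.059  0.317  0.057  1.309  0.     0.714] F [ 0.381 -0.787 -0.797] 0.051247495951012266 0.0
```

Request:
jog_arm(
  travel=[
    [0, -0.2, 0.1],
    [0, -0.5, 0.2],
    [0.01, -0.69, 0.3],
    [0.01, -0.69, 0.36],
    [0.01, -0.69, 0.36],
    [0.01, -0.69, 0.36],
  ],
  turn=[
    [0, 0, -0.19],
    [0, 0, -0.38],
    [0, 0, -0.57],
    [0, 0, -0.76],
    [0, 0, -0.95],
    [0, 0, -1],
  ],
  grip=[60, 60, 60, 60, 60, 60],
)

```text
time: 8.4
tool_pos: [0.4912, -0.107, 0.2204]
ee_rot: [0.024, -3.141, -0.0]
contact_force: [0.6, 0.5, -0.2]
gripper_width: 0.0511
grasp_force: 0.0
```

Run:
```python
from go import *
rel((S(-.085,-.059,.16),Rd(np.pi/2)),(S(-.085,-.059,.132),Rd(np.pi/2)))
```

```text
[-0.002  0.006  0.403] [ 0.    -0.    -0.228]
[-0.002  0.006  0.589] [ 0.    -0.    -0.228]
t 8.4 [ 0.491 -0.107  0.22 ] q [-0.215  0.227 -0.212  1.132  0.    -0.23 ] F [ 0.554  0.517 -0.233] 0.051117515455531115 0.0
```

Request:
jog_arm(
  travel=[
    [0, 0, 0.2],
    [0, 0, 0.4],
    [0, 0, 0.5],
    [0, 0, 0.55],
    [0, 0, 0.59],
    [0, 0, 0.59],
    [0, 0, 0.59],
  ],
  turn=[
    [0, 0, -0.18],
    [0, 0, -0.23],
    [0, 0, -0.23],
    [0, 0, -0.23],
    [0, 0, -0.23],
    [0, 0, -0.23],
    [0, 0, -0.23],
  ],
  grip=[60, 60, 60, 60, 60, 60, 60],
)

```text
time: 9.1
tool_pos: [0.4913, -0.1068, 0.133]
ee_rot: [-0.304, 3.125, -0.001]
contact_force: [-0.0, -0.4, 0.1]
gripper_width: 0.0512
grasp_force: 0.0
```

Run:
```python
from go import *
p=shot('scene')
cv2.imwrite('pics/push.png',cv2.resize(p['frame'][170:290,260:420,::-1],(800,600),interpolation=cv2.INTER_CUBIC))
rel((S(.015,-.059,.132),Rd(np.pi/2)))
```

```text
[-0.669  0.005  0.009] [-0.001  0.002  0.   ]
t 9.15 [ 0.491 -0.107  0.133] q [-0.214  0.285 -0.373  0.911  0.    -0.408] F [0.412 0.368 0.81 ] 0.05148256790599824 0.0
```

View pics/push.png

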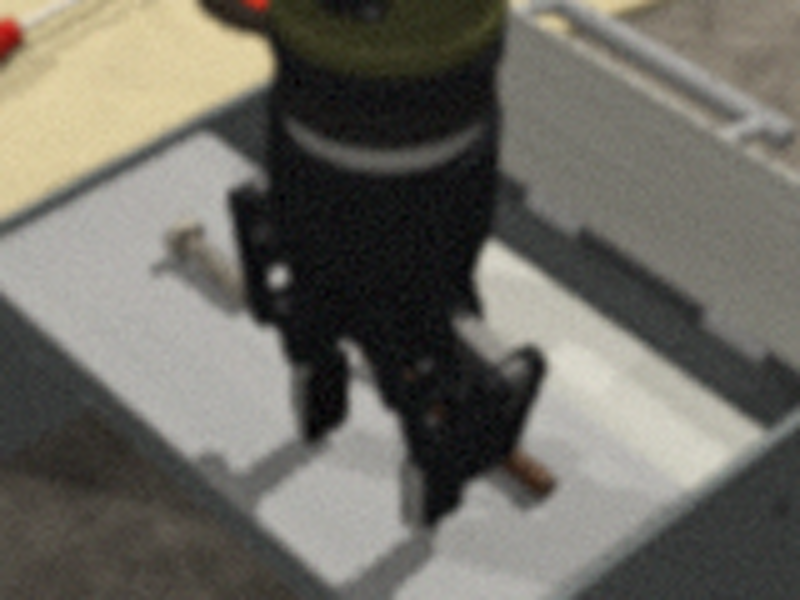

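The fingers stand behind the offcut, whose end shows at crop (530,475), and clear of the bolt. Lower a little more, then push.

Request:
jog_arm(
  travel=[
    [0, 0, 0.02],
    [0, 0, 0.035],
    [0, 0, 0.035],
    [-0.05, 0, 0.035],
    [-0.1, 0, 0.035],
    [-0.15, 0, 0.035],
    [-0.2, 0, 0.035],
    [-0.25, 0, 0.035],
    [-0.25, 0, 0.035],
  ],
  turn=[
    [0, 0, 0],
    [0, 0, 0],
    [0, 0, 0],
    [0, 0, 0],
    [0, 0, 0],
    [0, 0, 0],
    [0, 0, 0],
    [0, 0, 0],
    [0, 0, 0],
  ],
  grip=[60, 60, 60, 60, 60, 60, 60, 60, 60],
)

```text
time: 10.05
tool_pos: [0.5286, -0.0993, 0.127]
ee_rot: [-0.305, 3.126, -0.0]
contact_force: [-0.9, -0.3, 1.2]
gripper_width: 0.051
grasp_force: 0.0
```

Request:
jog_arm(
  travel=[
    [-0.05, 0, 0],
    [-0.1, 0, 0],
    [-0.15, 0, 0],
    [-0.2, 0, 0],
    [-0.25, 0, 0],
    [-0.3, 0, 0],
    [-0.35, 0, 0],
    [-0.4, 0, 0],
    [-0.42, 0, 0],
    [-0.42, 0, 0],
  ],
  turn=[
    [0, 0, 0],
    [0, 0, 0],
    [0, 0, 0],
    [0, 0, 0],
    [0, 0, 0],
    [0, 0, 0],
    [0, 0, 0],
    [0, 0, 0],
    [0, 0, 0],
    [0, 0, 0],
  ],
  grip=[60, 60, 60, 60, 60, 60, 60, 60, 60, 60],
)

```text
time: 11.05
tool_pos: [0.5895, -0.0872, 0.127]
ee_rot: [-0.305, 3.127, -0.0]
contact_force: [-0.2, 0.1, -0.2]
gripper_width: 0.0514
grasp_force: 0.0
```

Request:
jog_arm(
  travel=[
    [0, 0, -0.2],
    [0, 0, -0.5],
    [0, 0, -0.9],
    [0.3, 0, -1],
    [0.6, 0, -1],
    [0.6, 0, -1],
  ],
  turn=[
    [0, 0, 0],
    [0, 0, 0],
    [0, 0, 0],
    [0, 0, 0],
    [0, 0, 0],
    [0, 0, 0],
  ],
  grip=[60, 60, 60, 60, 60, 60],
)

```text
time: 11.65
tool_pos: [0.4939, -0.1048, 0.2776]
ee_rot: [0.301, -3.122, -0.001]
contact_force: [1.0, 0.3, 0.8]
gripper_width: 0.0514
grasp_force: 0.0
```

Run:
```python
from go import *
a=shot('scene');b=shot('top')
x=cv2.resize(a['frame'][130:290,250:440,::-1],(400,337),interpolation=cv2.INTER_CUBIC)
y=cv2.resize(b['frame'][80:240,260:450,::-1],(400,337),interpolation=cv2.INTER_CUBIC)
cv2.imwrite('pics/drop.png',np.hstack([x,y]))
for a_ in(1.7,1.8,1.9): print(a_,*H(a_))
for t in('offcut_centre',): print([(r['point'],r['confidence']) for r in robot.landmark_of(b,t)])
rel((S(H(1.8)[0],0,.29),Rd(0)))
```

```text
1.7 0.12629917353589892 0.18928776252849439
1.8 0.13217644557956465 0.1841597074811156
1.9 0.1375124044873513 0.17847052320051665
[([347.9, 269.6], 0.72), ([351.8, 152.4], 0.56)]
[-1.387  0.397 -0.083] [0.001 0.001 2.   ]
t 11.8 [ 0.501 -0.105  0.277] q [-0.206  0.22  -0.072  1.278  0.    -0.4  ] F [-0.445 -0.591  0.244] 0.05096428673595938 0.0
```

View pics/drop.png

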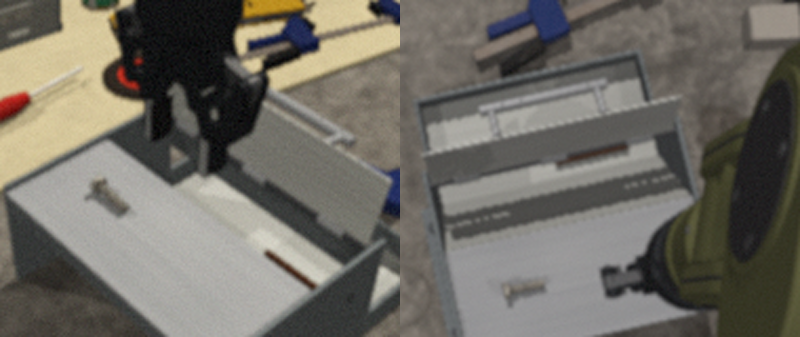

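Run:
```python
from go import *
from scipy.optimize import least_squares
i=lambda w:np.r_[np.array([[np.cos(q[2]),np.sin(q[2])],[-np.sin(q[2]),np.cos(q[2])]])@(w[:2]-q[:2]),w[2:]]
A=shot('scene');B=shot('top')
o1=[r['point'] for r in robot.landmark_of(A,'offcut_centre')];o2=[r['point'] for r in robot.landmark_of(B,'offcut_centre')]
print(o1,o2)
f=least_squares(lambda X:np.r_[proj(A,X)-[387.5,258],proj(B,X)-[351.8,152.4]],[.6,-.1,.05]); print('offcut stand',i(f.x),f.fun)
for m in((299,131.3),(357.4,119.4)): print('handle',i(atz(B,m,.184)))
print([(r['point'],i(atz(B,r['point'],.184))) for r in robot.landmark_of(B,'flap_handle')])
```

```text
[[260.2, 314.5], [389.0, 260.6]] [[350.0, 272.4], [350.7, 150.9]]
offcut stand [ 0.089 -0.055  0.026] [ 1.702 -0.318 -0.951  1.841]
handle [0.137 0.069 0.184]
handle [ 0.134 -0.066  0.184]
[]
```

The offcut lies at stand (0.089, z 0.026), at the chute foot; the bolt is unmoved and the handle is at x≈0.136 (flap ≈1.85). Now back to the handle.

Request:
jog_arm(
  travel=[
    [-0.2, 0.1, -0.1],
    [-0.4, 0.2, -0.1],
    [-0.6, 0.3, -0.1],
    [-0.8, 0.4, -0.1],
    [-1, 0.4, -0.1],
    [-1, 0.4, -0.1],
  ],
  turn=[
    [0, 0, 0.19],
    [0, 0, 0.38],
    [0, 0, 0.57],
    [0, 0, 0.76],
    [0, 0, 0.95],
    [0, 0, 1],
  ],
  grip=[60, 60, 60, 50, 40, 40],
)

```text
time: 12.65
tool_pos: [0.6401, -0.0151, 0.2897]
ee_rot: [-0.916, -3.005, -0.0]
contact_force: [-0.7, -0.3, -0.9]
gripper_width: 0.0345
grasp_force: 0.0
```

Request:
jog_arm(
  travel=[
    [0, 0, 0],
    [0, 0, 0],
    [0, 0, 0],
    [0, 0, 0],
    [0, 0, 0],
    [0, 0, 0],
  ],
  turn=[
    [0, 0, 0.19],
    [0, 0, 0.38],
    [0, 0, 0.57],
    [0, 0, 0.76],
    [0, 0, 0.95],
    [0, 0, 1],
  ],
  grip=[40, 40, 40, 40, 40, 40],
)

```text
time: 13.25
tool_pos: [0.6369, -0.0165, 0.2913]
ee_rot: [-1.999, -2.423, 0.001]
contact_force: [0.0, 0.4, 0.0]
gripper_width: 0.0342
grasp_force: 0.0
```

Run:
```python
from go import *
rel((S(.137,0,.25),Rd(0)),(S(.137,0,.163),Rd(0)))
x0,z0=H(1.85)
for a in np.arange(1.8,-.01,-.1):
    x,z=H(a); print(round(a,2),np.array([0,(x-x0),-(z-z0)])/.15)
```

```text
[-0.004  0.414  0.275] [-0.001 -0.    -0.003]
[-0.004  0.415  0.855] [-0.001 -0.    -0.003]
t 13.25 [ 0.637 -0.017  0.291] q [-0.026  0.45   0.304  1.425  0.     1.354] F [0.023 0.365 0.02 ] 0.03424977354234656 0.0
1.8 [ 0.    -0.018 -0.019]
1.7 [ 0.    -0.057 -0.053]
1.6 [ 0.    -0.1   -0.083]
1.5 [ 0.    -0.145 -0.109]
1.4 [ 0.    -0.193 -0.13 ]
1.3 [ 0.    -0.242 -0.146]
1.2 [ 0.    -0.293 -0.157]
1.1 [ 0.    -0.344 -0.163]
1.0 [ 0.    -0.396 -0.164]
0.9 [ 0.    -0.448 -0.16 ]
0.8 [ 0.    -0.499 -0.15 ]
0.7 [ 0.    -0.549 -0.136]
0.6 [ 0.    -0.598 -0.116]
0.5 [ 0.    -0.644 -0.092]
0.4 [ 0.    -0.687 -0.064]
0.3 [ 0.    -0.727 -0.031]
0.2 [ 0.    -0.764  0.006]
0.1 [ 0.    -0.797  0.046]
-0.0 [ 0.    -0.826  0.089]
```

Request:
jog_arm(
  travel=[
    [0, 0.2, 0],
    [0, 0.41, 0.1],
    [0, 0.41, 0.3],
    [0, 0.41, 0.5],
    [0, 0.41, 0.7],
    [0, 0.41, 0.82],
    [0, 0.41, 0.82],
    [0, 0.41, 0.82],
    [0, 0.41, 0.82],
    [0, 0.41, 0.82],
    [0, 0.41, 0.82],
  ],
  turn=[
    [0, 0, 0],
    [0, 0, 0],
    [0, 0, 0],
    [0, 0, 0],
    [0, 0, 0],
    [0, 0, 0],
    [0, 0, 0],
    [0, 0, 0],
    [0, 0, 0],
    [0, 0, 0],
    [0, 0, 0],
  ],
  grip=[40, 40, 40, 40, 40, 40, 40, 0, 0, 0, 0],
  newtons=25,
)

```text
time: 14.35
tool_pos: [0.6971, -0.0049, 0.1701]
ee_rot: [1.995, 2.426, 0.002]
contact_force: [-0.4, -0.3, -0.9]
gripper_width: 0.0105
grasp_force: 24.8
```

Request:
jog_arm(
  travel=[
    [0, -0.02, -0.02],
    [0, -0.055, -0.05],
    [0, -0.1, -0.08],
    [0, -0.145, -0.105],
    [0, -0.19, -0.13],
    [0, -0.24, -0.145],
    [0, -0.29, -0.155],
    [0, -0.345, -0.16],
    [0, -0.395, -0.16],
    [0, -0.45, -0.16],
    [0, -0.45, -0.16],
  ],
  turn=[
    [0, 0, 0],
    [0, 0, 0],
    [0, 0, 0],
    [0, 0, 0],
    [0, 0, 0],
    [0, 0, 0],
    [0, 0, 0],
    [0, 0, 0],
    [0, 0, 0],
    [0, 0, 0],
    [0, 0, 0],
  ],
  grip=[0, 0, 0, 0, 0, 0, 0, 0, 0, 0, 0],
)

```text
time: 15.45
tool_pos: [0.629, -0.0185, 0.1945]
ee_rot: [1.996, 2.426, -0.001]
contact_force: [-1.5, 0.3, 8.4]
gripper_width: 0.0108
grasp_force: 26.5
```

Request:
jog_arm(
  travel=[
    [0, -0.05, 0.01],
    [0, -0.1, 0.025],
    [0, -0.15, 0.045],
    [0, -0.195, 0.07],
    [0, -0.24, 0.095],
    [0, -0.28, 0.13],
    [0, -0.315, 0.165],
    [0, -0.35, 0.205],
    [0, -0.375, 0.245],
    [0, -0.375, 0.25],
    [0, -0.375, 0.25],
  ],
  turn=[
    [0, 0, 0],
    [0, 0, 0],
    [0, 0, 0],
    [0, 0, 0],
    [0, 0, 0],
    [0, 0, 0],
    [0, 0, 0],
    [0, 0, 0],
    [0, 0, 0],
    [0, 0, 0],
    [0, 0, 0],
  ],
  grip=[0, 0, 0, 0, 0, 0, 0, 0, 0, 0, 0],
)

```text
time: 16.55
tool_pos: [0.5754, -0.029, 0.1563]
ee_rot: [1.995, 2.425, 0.001]
contact_force: [2.4, -0.3, 7.7]
gripper_width: 0.0105
grasp_force: 27.1
```

Request:
jog_arm(
  travel=[
    [0, 0, 0.02],
    [0, 0, 0.02],
    [0, 0, 0.02],
    [0, 0, 0.02],
    [0, 0, 0.02],
    [0, 0, -0.2],
    [0, 0, -0.5],
    [0, 0, -0.8],
    [0, -0.3, -1],
    [0, -0.6, -1],
    [0, -1, -1],
    [0, -1, -1],
  ],
  turn=[
    [0, 0, 0],
    [0, 0, 0],
    [0, 0, 0],
    [0, 0, 0],
    [0, 0, 0],
    [0, 0, 0],
    [0, 0, 0],
    [0, 0, 0],
    [0, 0, 0],
    [0, 0, 0],
    [0, 0, 0],
    [0, 0, 0],
  ],
  grip=[0, 0, 50, 50, 50, 50, 50, 50, 50, 50, 50, 50],
)

```text
time: 17.75
tool_pos: [0.4216, -0.0579, 0.3047]
ee_rot: [-1.994, -2.421, 0.006]
contact_force: [0.9, -0.4, -0.2]
gripper_width: 0.0427
grasp_force: 0.0
```

Run:
```python
from go import *
im=[]
for n,c in(('scene',(250,130)),('top',(260,80))):
    p=shot(n); s=400/190
    a=cv2.resize(p['frame'][c[1]:c[1]+190,c[0]:c[0]+190,::-1],(400,400),interpolation=cv2.INTER_CUBIC)
    for y in(-.07,.07): cv2.circle(a,tuple(int(v) for v in (proj(p,S(.011,y,.168))-c)*s),3,(0,0,255),1)
    im.append(a)
cv2.imwrite('pics/shut.png',np.hstack(im)); rel()
```

```text
t 17.85 [ 0.426 -0.058  0.305] q [-0.135  0.074 -0.178  1.321  0.     1.242] F [1.01  0.018 0.572] 0.04326352373655752 0.0
```

View pics/shut.png

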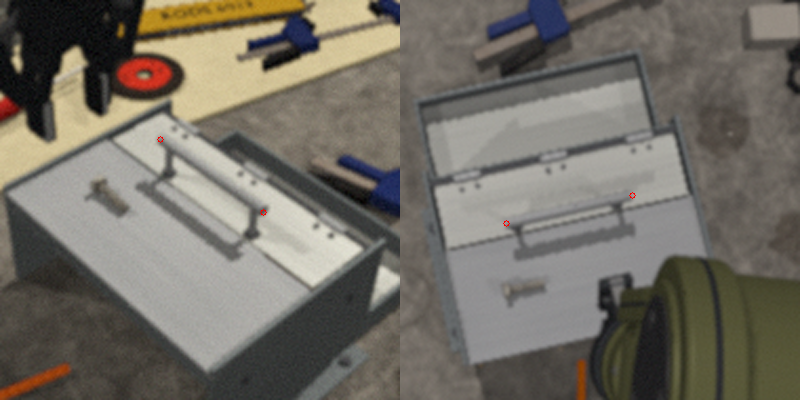

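The flap looks flush, and the handle sits on the predicted shut points at (160,139)/(263,212). The bolt is in place. To be sure, I'll press the bar down once with shut fingers.

Run:
```python
from go import *
rel((S(.011,0,.20),Rd(0)),(S(.011,0,.174),Rd(0)))
```

```text
[-0.006  1.008  0.701] [-0.002 -0.001 -0.001]
[-0.006  1.008  0.874] [-0.002 -0.001 -0.001]
t 17.85 [ 0.426 -0.058  0.305] q [-0.135  0.074 -0.178  1.321  0.     1.242] F [1.01  0.018 0.572] 0.04326352373655752 0.0
```

Request:
jog_arm(
  travel=[
    [0, 0.3, 0],
    [0, 0.6, 0],
    [0, 1, 0.1],
    [0, 1, 0.4],
    [0, 1, 0.65],
    [0, 1, 0.75],
    [0, 1, 0.8],
    [0, 1, 0.84],
    [0, 1, 0.86],
    [0, 1, 0.87],
    [0, 1, 0.87],
  ],
  turn=[
    [0, 0, 0],
    [0, 0, 0],
    [0, 0, 0],
    [0, 0, 0],
    [0, 0, 0],
    [0, 0, 0],
    [0, 0, 0],
    [0, 0, 0],
    [0, 0, 0],
    [0, 0, 0],
    [0, 0, 0],
  ],
  grip=[0, 0, 0, 0, 0, 0, 0, 0, 0, 0, 0],
)

```text
time: 18.95
tool_pos: [0.5758, -0.0289, 0.1759]
ee_rot: [1.995, 2.425, 0.002]
contact_force: [0.7, 0.3, 0.9]
gripper_width: -0.0004
grasp_force: 0.0
```

Request:
jog_arm(
  travel=[
    [0, 0, 0.01],
    [0, 0, 0.02],
    [0, 0, 0.02],
  ],
  turn=[
    [0, 0, 0],
    [0, 0, 0],
    [0, 0, 0],
  ],
  grip=[0, 0, 0],
)

```text
time: 19.25
tool_pos: [0.5759, -0.029, 0.1739]
ee_rot: [1.994, 2.425, 0.003]
contact_force: [-1.3, 0.4, 5.7]
gripper_width: 0.0001
grasp_force: 3.3
```

Contact came at z = 0.174, which is exactly the bar top with the flap shut. Retreat and hand in.

Request:
jog_arm(
  travel=[
    [0, 0, -0.1],
    [0, 0, -0.4],
    [0, 0, -0.7],
    [0, 0, -1],
    [0, 0, -1],
    [0, 0, -1],
  ],
  turn=[
    [0, 0, 0],
    [0, 0, 0],
    [0, 0, 0],
    [0, 0, 0],
    [0, 0, 0],
    [0, 0, 0],
  ],
  grip=[0, 0, 0, 0, 0, 0],
)

```text
time: 19.85
tool_pos: [0.5761, -0.0289, 0.3236]
ee_rot: [1.994, 2.424, 0.004]
contact_force: [-0.6, -0.8, -0.6]
gripper_width: 0.0001
grasp_force: 0.0
```

```bash
python3 -c "
from plant import robot
print(robot.sign_off())"
```

```text
the job is handed in; nothing more can be done
None
```

I opened the flap past upright, pushed the offcut down the chute to its foot, shut the flap again and left the bolt where it lay; the job was handed in at about 20 s, and no verdict came back.

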